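Lock the levelled foot of the microscope stand

ROBOT

A 6-joint arm with a two-finger parallel gripper is mounted at the origin on the work surface. World frame = base frame: x ahead of the robot, y to its left, z up, the work surface at z = 0. Lengths are in mm, angles in rad, forces in N, time in s.
With the tool pointing down it reaches from about 275 to 1000 mm from the base axis. Payload 8.4 kg.
Tool frame: the origin (TCP) lies at the very end of the fingers, on their centre line; the grasp point (between the pads) lies 19 mm behind it; z points along the fingers, y is the direction in which the jaws open and shut (so a half turn about z gives the same grasp; the last joint's range is limited). The gripper opens to 85 mm and grips with 20 to 120 N. Pads are 22 mm wide; open, the fingers measure 114 mm over their backs; the gripper's body (76 mm by 85 mm) begins 54 mm behind the grasp point. The pads swing forward as they close: fully open they stand 13 mm farther back than shut.
Start: joints at [-1.121, 0.353, 1.633, -0, 1.155, -0.002], TCP at [272.865, -562.292, 231.281] pointing down, gripper open.
Joint ranges: [-2.63, 2.63], [-0.92, 2.1], [0.06, 2.66], [-1.3, 4.44], [0, 2.69], [-3.02, 3.02]. Speed limits (rad/s): [2.22, 2.22, 2.79, 3.14, 3.14, 3.14].

INTERFACE

Orientations are given as [roll, pitch, yaw] about the fixed x, y, z axes, in that order (R = Rz(yaw) Ry(pitch) Rx(roll)).
In Python, from rig import sense, grab_frame, get_calibration, sign_off, boxes_of, trace gives the robot as it stands.
- The arm moves only by the tool servo_tool, never from a script. Its argument "rows" is a list of rows, each a list of 3 entries, a list of its own where there are three numbers: the finger opening in mm, from 0 to 85.4, then the shift along the tool's x, y, z in mm, then the turn, a rotation vector about the tool's x, y, z in degrees. A call has 1 to 8 rows; each row shifts and turns the commanded pose from where the row before left it, along the tool's axes as they then stand; what a row does not reach is not made up. A row lasts 1/8 s, in which the tool goes at most 62.5 mm and 10.7 degrees, less where a joint would pass 70% of its speed; a pose out of reach is approached as far as the arm can. A call is refused whole if a number of a shift passes 62.5 or a number of a turn 10.7, either way. A call with a gripper value outside its range is refused whole. The fingers move at their own pace and stop on an object; "force" is the grip in N (left out, the last holds). Time passes only in rows, so rows that do not move let the fingers close. It gives the time, the measured TCP pose, the force and the opening at its end, in the units of the state.
- sense(): the state, without advancing time (a new reading comes with each control period).
- grab_frame(name): name is "side" or "top" or "wrist"; returns the picture (384x512x3 uint8, blue, green, red); there is no depth.
- get_calibration(name): a dict with "intrinsics" (3x3 intrinsics, pixels), "world_to_cam" (4x4, takes a point from world to camera coordinates). Camera axes: x right, y down, z forward; pixel columns grow to the right and rows downward; lengths in mm; the calibration is good to about 2 mm. A picture is of the moment at which its call begins: read the wrist's pose just before it. get_calibration takes no time and is no camera call; for the wrist camera it gives the pose at the moment of the call.
- sign_off(): hands the job in, once; it reports no verdict.
Trained networks look in the newest picture that a camera, given by its name, has taken for a name from the list of things; names that differ only in an ending like _2 or _b are one class to them, and where a whole thing is asked for, a point or a joint stands for the part that bears it (a point fixed in the world has none). Each returns a list of dicts, best first, with "conf" (0 to 1); they miss things now and then, are a little off and sometimes report something else, mostly with a low value. They report only what shows in the picture. A call takes as long as a camera call. They do not tell look-alikes from the thing itself.
- boxes_of(camera, thing): "centre" ([x, y, z] in mm, in the coordinates of the camera as it stood for that picture, good to about 4 mm: the middle of the surface that is visible of it).
- trace(camera, thing): "mask" (384x512 bool, what is visible of it).
The state is a dict: "clock": time; "qpos": joint angles; "qvel": joint speeds; "joint_efforts": joint torques, N m; "eef_pos": TCP position; "tcp_rot": TCP orientation; "contact_force": force on the tool from outside, world axes, zero at the start; "wrist_torque": the same for the moment, N m; "opening": opening from 0.0 (shut) to 1.0 (fully open).
Only numpy, scipy, OpenCV 4.12 (cv2) and the standard library are available. Lean on these libraries where they do the work, as an engineer would, in place of code of your own. Each camera call takes 0.05 s, during which the arm holds its last target. There are 200 camera calls.

TASK

The adjustable foot of the microscope stand has been set level, but its locknut is still loose. Take the square key out of the steel tray, push it fully down onto the square head of the foot's spindle and, holding the spindle still with it, turn the locknut clockwise by its black lever until it is tight; the one-handed way is to squeeze the lever and the key arm beside it towards each other. The spindle must not turn with the nut (15 degrees at the most); then lay the key back flat in the tray and leave everything else where it is.

Things in the scene. Friction and masses are not known exactly. Their poses are not given: they have to be found in the camera images.
- key_center (a point): Square key: flat steel bar with two arms and orange sleeves, 234 mm long, 220 g. This point is the centre of its square hole, half-way up, where it balances. The middle is a block 44 mm (x) by 36 mm (y) by 12 mm thick, gripped across the 36 mm; the 18.6 mm square hole goes straight through, its sides along x and y. z is up. It lies flat in the tray at the start.
- key: The same key; origin at the centre of its underside, 6 mm below key_center. Its two arms run along +x and -x from the block out to 117 mm from the centre, each 12 mm wide and 10 mm thick.
- spindle_seat (a point): Spindle of the adjustable foot: upright steel screw, 24 mm thick, in the white lug at a corner of the microscope stand, with a 17 mm square head (red dot on top). This point is on its axis, 72 mm above the bench: key_center comes here when the key is fully down on the shoulder at 66 mm. The head is straight up to 78 mm, then tapers to 84 mm. z is up; x and y turn with the spindle.
- spindle_face (a point): Middle of the face of the square head that looks along the spindle's x, 8.5 mm off the axis (2.2 mm of travel is 15 degrees). The square's faces look along the spindle's x and y, so the key fits with its arms along x or along y, with about 5 degrees of slack either way. The spindle turns stiffly (0.25 N m) and stays where it is left.
- lever_grip (a point): Lever of the dark hexagon locknut (41 mm over corners, top 62 mm above the bench, on the lug under the square). This point is in the black grip, 12 mm thick, 100 mm from the spindle's axis, 61 mm above the bench. x points outward along the lever. The grip runs from 82 to 136 mm off the axis; nearer the nut the bar is 9 mm thick and drops to 53 mm.
- locknut (a joint): Turn of the locknut on the spindle, rad, growing clockwise from above: 0.04 to 0.14 at the start (loose), 0.36 at its dead stop (tight). Its lever points 0.63 rad minus this value anticlockwise of the spindle's x. It is stiffer (0.6 N m) than the spindle: pushed by the lever alone it takes the spindle round with it and does not tighten.
- tray: Open steel instrument tray with a dark blue floor, 290 mm (x) by 210 mm (y), walls 3 mm thick and 22 mm high, floor 3 mm thick; fixed. Origin at the centre of its underside, on the bench. The key lies along its x in the half towards its +y side, a yellow screwdriver in the other half.
- screwdriver: Yellow-handled screwdriver, 170 mm, beside the key in the tray; leave it.
- tweezers: Steel tweezers, 125 mm, on the black mesh mat; leave them.
- petri_dish: Glass dish, 92 mm wide and 14 mm high, on the mat; leave it.
- bowl: Purple plastic bowl, 220 mm wide and 75 mm high; leave it.
- suture_box: White and blue carton, 70 x 120 x 45 mm; leave it.
- dropper: Small bottle with orange cap, 38 mm wide and 95 mm high; leave it.
- beaker: Steel beaker, 64 mm wide and 70 mm high; leave it.
- stand: White microscope stand, fixed; origin on the bench under the spindle's axis. With the key's arms along the spindle's x, the arm on its +x side (67 to 77 mm above the bench) lies clockwise of the lever, beside it; only bare bench is under both. Base plate 45 mm high; the column, 430 mm high, stands at 85 mm (x), -270 mm (y) from the foot.
Mind the look-alikes: they are no part of the job. Leave any yellow look-alike of the key alone.

How it is judged:
By the outcome, as a careful person would: the job done as asked, in the order asked, and still so for the second after the job is handed in, with the robot touching nothing.
It also fails if it takes over 72 s, if anything falls off the work surface, if the arm or the gripper's body presses on something with over 40 N, if the wrist force passes 120 N, or if a joint passes its speed limit or range.

## Working session

There is one attempt and no reset: what is moved stays moved. The work goes in short steps, Python scripts to look and compute and a tool call to move; the robot and the scene stay as the last step left them, time stands still between calls to the robot, and variables do not carry over. Pictures are saved under pics/ and viewed, about 8 in all and at most 12, crops included, and the job is handed in when it is done.

Besides the shell and the picture viewer there is one more tool, called after ">>>" by a JSON object that holds its "name" and its "arguments", one argument or row to a line. servo_tool: Moves the arm, as the interface text tells. Its arguments: {"type":"object","properties":{"rows":{"type":"array","items":{"type":"array"}},"force":{"type":"number"}},"required":["rows"]}

```bash
mkdir -p pics; cat > h.py <<'E'
import numpy as np, cv2
from rig import *
def w(cam,p):
    T=np.array(get_calibration(cam)["world_to_cam"]);return np.linalg.inv(T)@np.append(p,1)
def pix(cam,P):
    c=get_calibration(cam);q=(np.array(c["world_to_cam"])@np.append(P,1))[:3];u=np.array(c["intrinsics"])@q;return u[:2]/u[2]
def ray(cam,uv,z):
    c=get_calibration(cam);T=np.linalg.inv(np.array(c["world_to_cam"]));K=np.array(c["intrinsics"])
    d=T[:3,:3]@np.linalg.solve(K,[uv[0],uv[1],1]);o=T[:3,3];return o+d*(z-o[2])/d[2]
E
python3 - <<'E'
from h import *
s=sense();print(s)
ims=[]
for c in ("top","side","wrist"):
    im=grab_frame(c);cv2.imwrite(f"pics/{c}0.png",im)
    print(c,np.round(np.linalg.inv(get_calibration(c)["world_to_cam"])[:3,3]))
    for n in ("key","tray","stand","spindle_seat","lever_grip","screwdriver"):
        for d in boxes_of(c,n)[:3]:
            P=w(c,d["centre"])[:3];print(c,n,round(d["conf"],2),P.round(),pix(c,P).round())
E
```

```text
{'clock': 0.0, 'qpos': array([-1.12140075e+00,  3.53619308e-01,  1.63408551e+00,  1.36679955e-05,
        1.15520942e+00, -2.39322725e-03]), 'qvel': array([-1.34495951e-03,  1.07023839e-03,  7.18918133e-04, -1.21202982e-03,
       -2.48966034e-04, -7.37175986e-07]), 'joint_efforts': array([-8.85374320e-04, -6.05257416e+01, -3.42056251e+01, -1.25931874e-04,
        9.37631470e-03, -1.38318541e-05]), 'eef_pos': array([ 272.67251443, -561.88448322,  230.60049767]), 'tcp_rot': array([-3.14027110e+00, -1.56600912e-05,  4.51783265e-01]), 'contact_force': array([-0.41620062,  0.72937319, -0.40401429]), 'wrist_torque': array([ 0.04672307, -0.04177307,  0.01735352]), 'opening': 1.001655590268164}
top [ 243.    0. 1469.]
top key 0.88 [209. 273.  11.] [181. 290.]
top key 0.82 [403.  19.  15.] [259. 227.]
top key 0.76 [529. 322.  13.] [167. 192.]
top tray 0.77 [525. 280.  -2.] [180. 193.]
top tray 0.52 [765. 155.  15.] [217. 123.]
top stand 0.87 [ 700. -401.   49.] [384. 133.]
top spindle_seat 0.75 [ 584. -143.   58.] [307. 169.]
top lever_grip 0.61 [ 569. -121.   62.] [301. 173.]
top lever_grip 0.43 [741. 244.   8.] [191. 131.]
top screwdriver 0.67 [480. 204.  26.] [202. 205.]
top screwdriver 0.19 [ 568. -121.   60.] [301. 174.]
side [  244. -1128.  1220.]
side key 0.55 [531. 320.  11.] [243. 146.]
side key 0.51 [206. 270.  12.] [161. 167.]
side key 0.38 [460.  61.   7.] [239. 196.]
side tray 0.9 [528. 284.   1.] [244. 154.]
side tray 0.27 [ 436. -315.   44.] [257. 277.]
side stand 0.89 [ 674. -449.  253.] [361. 253.]
side spindle_seat 0.54 [ 593. -155.   58.] [293. 225.]
side screwdriver 0.5 [476. 201.  22.] [235. 166.]
side screwdriver 0.24 [ 675. -445.  253.] [361. 252.]
wrist [ 335. -533.  373.]
wrist spindle_seat 0.36 [ 357. -535.   28.] [270.  80.]
```

```bash
python3 - <<'E'
from h import *
im=cv2.imread("pics/top0.png")[95:320,130:430];cv2.imwrite("pics/a.png",cv2.resize(im,(800,600),interpolation=cv2.INTER_CUBIC))
E
```

```text
(no output)
```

View pics/a.png

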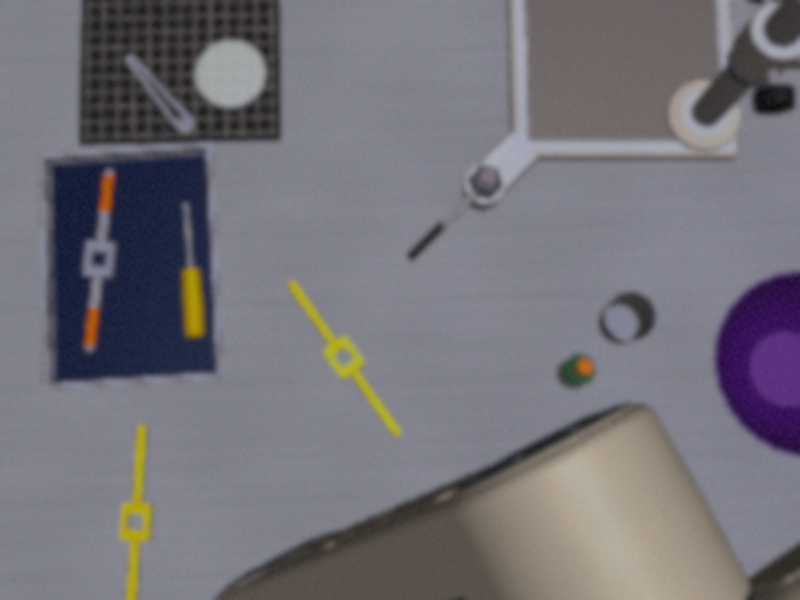

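The key is the one with orange sleeves in the blue tray, at px (167,192) in the top picture. The two yellow ones, at (259,227) and (181,290), are look-alikes on the bare bench. The spindle is at (311,163), with its lever pointing down-left. I'll move above the foot first for a close look.

>>> {"name": "servo_tool", "arguments": {
  "rows": [
    [85,[56,-21,-3],[0,0,0]],
    [85,[56,-21,-3],[0,0,0]],
    [85,[56,-21,-3],[0,0,0]],
    [85,[56,-21,-3],[0,0,0]],
    [85,[56,-21,-3],[0,0,0]],
    [85,[56,-21,-3],[0,0,0]],
    [85,[56,-21,-3],[0,0,0]],
    [85,[56,-21,-3],[0,0,0]]
  ],
  "force": 60
}}

```text
clock: 2.05
eef_pos: [603.8, -214.0, 255.6]
tcp_rot: [3.141, -0.0, 0.452]
contact_force: [0.6, -0.9, -0.7]
opening: 0.994
```

>>> {"name": "servo_tool", "arguments": {
  "rows": [
    [85,[0,0,0],[0,0,-10]],
    [85,[0,0,0],[0,0,-10]],
    [85,[0,0,0],[0,0,-10]],
    [85,[0,0,0],[0,0,-10]],
    [85,[0,0,0],[0,0,-10]],
    [85,[0,0,0],[0,0,-10]],
    [85,[0,0,0],[0,0,-10]],
    [85,[0,0,0],[0,0,-10]]
  ]
}}

```text
clock: 3.05
eef_pos: [602.5, -215.5, 255.2]
tcp_rot: [-3.141, -0.0, 1.854]
contact_force: [-0.7, -0.9, -0.1]
opening: 0.994
```

```bash
python3 - <<'E'
from h import *
s=sense();print(s['clock'],s['eef_pos'].round(1),s['tcp_rot'].round(3),s['qpos'].round(2))
im=grab_frame("wrist");cv2.imwrite("pics/w1.png",im);print(get_calibration("wrist"))
for n in ("spindle_seat","spindle_face","lever_grip","locknut"):
    for d in boxes_of("wrist",n)[:2]:
        P=w("wrist",d["centre"])[:3];print(n,round(d["conf"],2),P.round(),pix("wrist",P).round())
cv2.imwrite("pics/w1b.png",cv2.resize(im,(800,600),interpolation=cv2.INTER_CUBIC))
E
```

```text
3.05 [ 602.5 -215.5  255.2] [-3.141 -0.     1.854] [-0.35  0.36  1.57  0.    1.21 -0.63]
{'intrinsics': array([[339.26834946,   0.        , 258.06247627],
       [  0.        , 339.26834946, 195.82439385],
       [  0.        ,   0.        ,   1.        ]]), 'world_to_cam': array([[ 9.57931247e-01,  2.86997466e-01, -4.23975027e-04,
        -5.15749100e+02],
       [ 2.76508085e-01, -9.22522358e-01,  2.69250399e-01,
        -4.06825098e+02],
       [ 7.68830559e-02, -2.58040603e-01, -9.63070113e-01,
         2.98699991e+02],
       [ 0.00000000e+00,  0.00000000e+00,  0.00000000e+00,
         1.00000000e+00]])}
spindle_seat 0.94 [ 587. -142.   64.] [264.  94.]
spindle_seat 0.41 [ 716. -260.   44.] [344. 233.]
spindle_face 0.91 [ 590. -144.   62.] [266.  96.]
lever_grip 0.84 [ 574. -126.   64.] [254.  72.]
lever_grip 0.73 [ 427. -324.   43.] [ 78. 219.]
locknut 0.93 [ 572. -125.   64.] [253.  70.]
```

View pics/w1b.png

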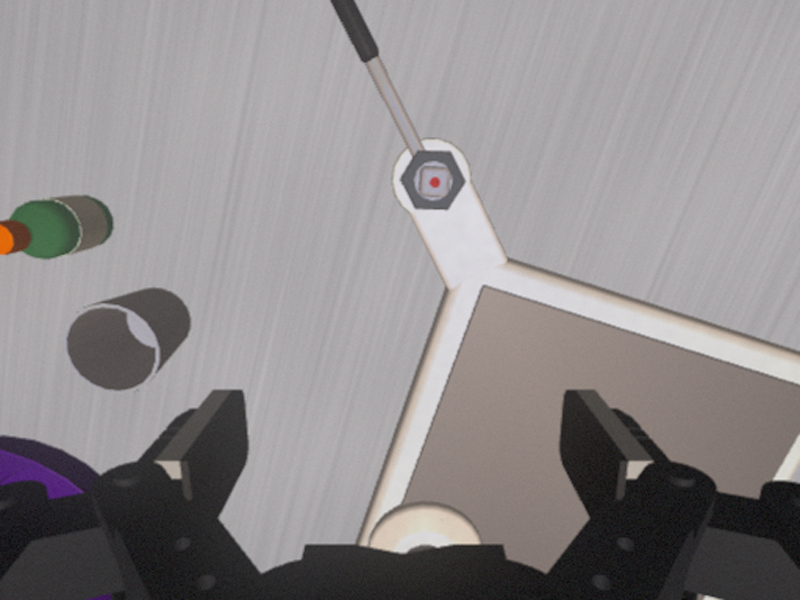

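>>> {"name": "servo_tool", "arguments": {
  "rows": [
    [85,[35,0,40],[0,0,0]],
    [85,[30,0,40],[0,0,0]],
    [85,[0,0,0],[0,0,0]]
  ]
}}

```text
clock: 3.68
eef_pos: [582.1, -150.9, 172.3]
tcp_rot: [-3.136, -0.003, 1.847]
contact_force: [0.3, -0.4, 0.7]
opening: 0.995
```

```bash
python3 - <<'E'
from h import *
def red(im):
    b,g,r=[im[...,i].astype(int) for i in range(3)]
    m=((r>g+60)&(r>b+60)).astype(np.uint8);n,l,st,c=cv2.connectedComponentsWithStats(m)
    return [(c[i].round(1),st[i,4]) for i in range(1,n) if st[i,4]>5]
print(red(cv2.imread("pics/w1.png")))
s=sense();print(s['clock'],s['eef_pos'].round(1),s['tcp_rot'].round(3))
im=grab_frame("wrist");cv2.imwrite("pics/w2.png",im);R=red(im);print(R)
for n in ("spindle_seat","lever_grip"):
    for d in trace("wrist",n)[:1]:
        m=d["mask"];ys,xs=np.nonzero(m);print(n,d["conf"],xs.mean(),ys.mean(),m.sum());cv2.imwrite(f"pics/m_{n}.png",m*255)
for r in R: print(ray("wrist",r[0],84))
c0=np.array(R[0][0]);x,y=map(int,c0)
H=75;cv2.imwrite("pics/w2b.png",cv2.resize(im[max(0,y-100):y+50,x-100:x+100],(800,600),interpolation=cv2.INTER_CUBIC));print(x-100,max(0,y-100))
E
```

```text
[(array([277.7, 116.4]), np.int32(29)), (array([  3.3, 153.4]), np.int32(137))]
3.675 [ 582.1 -150.9  172.3] [-3.136e+00 -3.000e-03  1.847e+00]
[(array([286. , 218.2]), np.int32(41))]
spindle_seat 0.98 253.85694017498227 151.53275005911564 4229
lever_grip 0.82 246.23534715960324 136.34235046588518 3327
[ 610.12449753 -161.95889872   84.        ]
186 118[ WARN:0@1.862] global loadsave.cpp:1063 imwrite_ Unsupported depth image for selected encoder is fallbacked to CV_8U.
```

View pics/w2b.png

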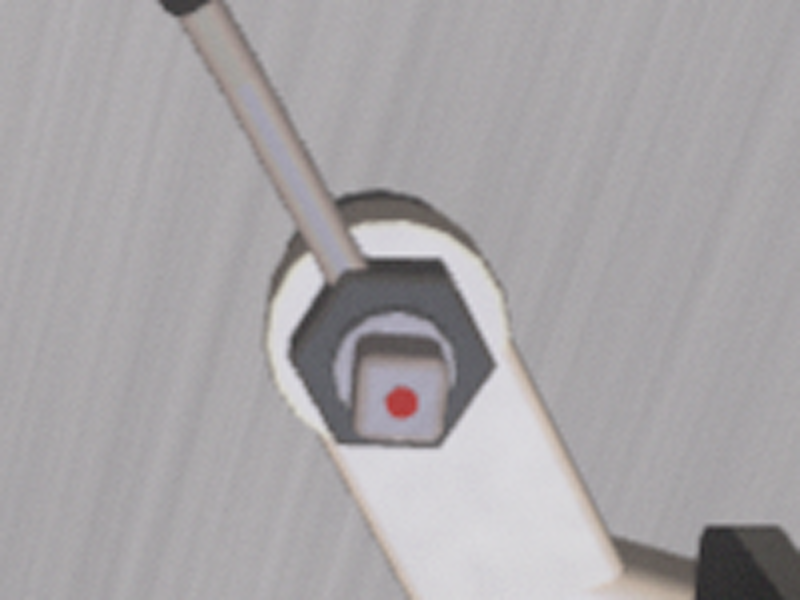

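```bash
cat >> h.py <<'E'
def tri(obs):  # obs: list of (T,K,uv)
    A=[];b=[]
    for T,K,uv in obs:
        T=np.array(T);d=T[:3,:3].T@np.linalg.solve(K,[*uv,1]);d/=np.linalg.norm(d);o=-T[:3,:3].T@T[:3,3]
        M=np.eye(3)-np.outer(d,d);A.append(M);b.append(M@o)
    return np.linalg.solve(sum(A),sum(b))
def rectify(im,c,cx,cy,z,half,s):  # image col->world x, row->-y; s px/mm
    P=np.array(c["intrinsics"])@np.array(c["world_to_cam"])[:3]
    H=P[:,[0,1,3]]+0;H[:,2]+=P[:,2]*z
    A=np.array([[1/s,0,cx-half],[0,-1/s,cy+half],[0,0,1.]])
    return cv2.warpPerspective(im,H@A,(int(2*half*s),)*2,flags=cv2.INTER_LINEAR|cv2.WARP_INVERSE_MAP)
def orient(g,mask=None,period=90):
    g=cv2.GaussianBlur(g,(0,0),2).astype(float);gx=cv2.Sobel(g,cv2.CV_64F,1,0);gy=-cv2.Sobel(g,cv2.CV_64F,0,1)
    m=np.hypot(gx,gy);a=np.degrees(np.arctan2(gy,gx))%period
    if mask is not None:m=m*mask
    h,_=np.histogram(a,bins=period,range=(0,period),weights=m**2);return h
E
python3 - <<'E'
from h import *
K=np.array(get_calibration("wrist")["intrinsics"])
T1=np.array([[9.57931247e-01,2.86997466e-01,-4.23975027e-04,-5.15749100e+02],[2.76508085e-01,-9.22522358e-01,2.69250399e-01,-4.06825098e+02],[7.68830559e-02,-2.58040603e-01,-9.63070113e-01,2.98699991e+02],[0,0,0,1]])
c=get_calibration("wrist")
P=tri([(T1,K,(277.7,116.4)),(c["world_to_cam"],K,(286,218.2))]);print("dot",P)
im=cv2.imread("pics/w2.png")
r=rectify(im,c,P[0],P[1],84,12,20)
g=cv2.cvtColor(r,cv2.COLOR_BGR2GRAY);
yy,xx=np.mgrid[-240:240,-240:240];rad=np.hypot(xx,yy)
h=orient(g,(rad>110)&(rad<200));print("square",[(i,int(100*h[i]/h.max())) for i in np.argsort(-h)[:10]])
tc=lambda u,v:(186+u/4,118+v/4)
for z,(a,b) in ((53,((205,30),(338,265))),(84,((361,357),(445,357))),(84,((356,436),(444,440))),(84,((361,357),(356,436))),(84,((445,357),(444,440)))):
    A,B=ray("wrist",tc(*a),z),ray("wrist",tc(*b),z);d=A-B;print(z,np.degrees(np.arctan2(d[1],d[0])),np.hypot(*d[:2]))
a=ray("wrist",tc(205,30),55);d=a-P;print("lever from axis",np.degrees(np.arctan2(d[1],d[0])))
d0=np.degrees(np.arctan2(*( (ray("wrist",tc(250,95),57)-P)[[1,0]])));print(d0)
cv2.imwrite("pics/r.png",r)
E
```

```text
dot [ 604.84855909 -156.77285437  102.65292731]
square [(np.int64(0), 100), (np.int64(18), 88), (np.int64(12), 82), (np.int64(14), 77), (np.int64(15), 69), (np.int64(26), 69), (np.int64(8), 65), (np.int64(16), 63), (np.int64(11), 58), (np.int64(45), 47)]
53 135.04582257360752 53.136286474034236
84 -164.22308839143636 15.19802514697476
84 -167.00051773954578 16.2328029132578
84 103.17453771617835 15.253673644697171
84 106.93209249142687 16.027781497350293
lever from axis 135.09195872284658
133.40139417661837
```

```bash
python3 - <<'E'
from h import *
K=np.array(get_calibration("wrist")["intrinsics"])
T1=np.array([[9.57931247e-01,2.86997466e-01,-4.23975027e-04,-5.15749100e+02],[2.76508085e-01,-9.22522358e-01,2.69250399e-01,-4.06825098e+02],[7.68830559e-02,-2.58040603e-01,-9.63070113e-01,2.98699991e+02],[0,0,0,1]])
s=sense();print(s['clock'],s['eef_pos'].round(1),s['tcp_rot'].round(3))
c=get_calibration("wrist");im=grab_frame("wrist");cv2.imwrite("pics/w3.png",im)
b,g,r=[im[...,i].astype(int) for i in range(3)];v,u=np.nonzero((r>g+60)&(r>b+60));k=np.hypot(u-286,v-218)<30;uv=(u[k].mean(),v[k].mean());print(uv)
print("dot",tri([(T1,K,(277.7,116.4)),(c["world_to_cam"],K,uv)]),ray("wrist",uv,84))
P=ray("wrist",uv,84)
rr=rectify(im,c,P[0],P[1],84,12,20);cv2.imwrite("pics/r.png",rr)
gg=cv2.GaussianBlur(cv2.cvtColor(rr,cv2.COLOR_BGR2GRAY),(0,0),3)
_,t=cv2.threshold(gg,0,255,cv2.THRESH_OTSU);t[np.all(abs(rr.astype(int)-[40,40,180])<70,axis=2)]=255
n,l,st,ce=cv2.connectedComponentsWithStats(t);i=l[240,240];m=(l==i).astype(np.uint8);print(i,st[i])
for q in np.arange(80,131,2.5):pass
yy,xx=np.nonzero(m);print(cv2.minAreaRect(np.c_[xx,yy].astype(np.float32)))
cv2.imwrite("pics/rr.png",np.hstack([rr,cv2.cvtColor(t,cv2.COLOR_GRAY2BGR)])[:,:])
E
```

```text
3.825 [ 585.9 -153.7  176.5] [3.140e+00 1.000e-03 1.847e+00]
(np.float64(280.79545454545456), np.float64(210.88636363636363))
dot [ 604.57228952 -157.87240372   83.5039156 ] [ 605.13885487 -157.96660251   84.        ]
8 [ 180  176  107  113 9422]
((233.0, 232.0), (112.0, 106.0), 90.0)
```

```bash
python3 -c "
import cv2;i=cv2.imread('pics/rr.png');cv2.imwrite('pics/rr2.png',cv2.resize(i,(800,400)))"
```

```text
(no output)
```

View pics/rr2.png

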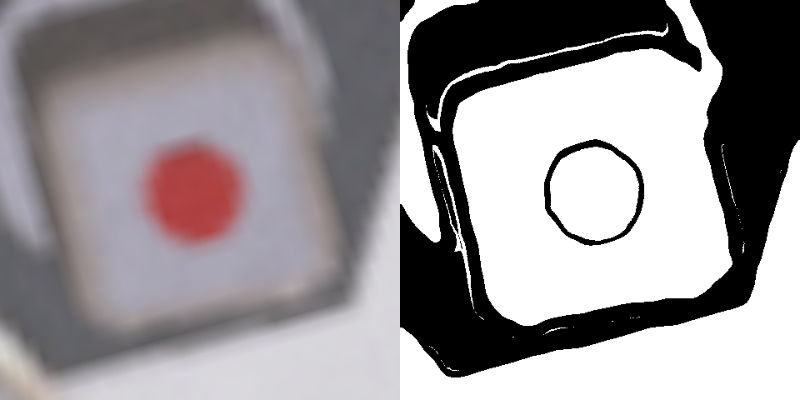

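>>> {"name": "servo_tool", "arguments": {
  "rows": [
    [85,[59,9,-3],[0,0,0]],
    [85,[59,9,-3],[0,0,0]],
    [85,[59,9,-3],[0,0,0]],
    [85,[59,9,-3],[0,0,0]],
    [85,[59,9,-3],[0,0,0]],
    [85,[59,9,-3],[0,0,0]],
    [85,[59,9,-3],[0,0,0]],
    [85,[59,9,-3],[0,0,0]]
  ]
}}

```text
clock: 4.88
eef_pos: [526.0, 322.6, 201.1]
tcp_rot: [3.138, -0.001, 1.847]
contact_force: [1.2, 0.3, 0.5]
opening: 0.993
```

>>> {"name": "servo_tool", "arguments": {
  "rows": [
    [85,[0,0,0],[0,0,-10]],
    [85,[0,0,0],[0,0,-10]],
    [85,[0,0,0],[0,0,-10]],
    [85,[0,0,0],[0,0,-10]],
    [85,[0,0,0],[0,0,-10]],
    [85,[0,0,0],[0,0,-10]],
    [85,[0,0,0],[0,0,-9]],
    [85,[0,0,0],[0,0,0]]
  ]
}}

```text
clock: 5.88
eef_pos: [526.1, 320.6, 200.6]
tcp_rot: [3.14, 0.002, 3.05]
contact_force: [0.8, 0.0, 1.4]
opening: 0.994
```

```bash
python3 - <<'E'
from h import *
grab_frame("top")
s=sense();print(s['clock'],s['eef_pos'].round(1),s['tcp_rot'].round(3),s['qpos'].round(2))
c=get_calibration("wrist");im=grab_frame("wrist");cv2.imwrite("pics/w4.png",im)
hsv=cv2.cvtColor(im,cv2.COLOR_BGR2HSV)
m=((hsv[...,0]>4)&(hsv[...,0]<17)&(hsv[...,1]>150)&(hsv[...,2]>90)).astype(np.uint8)
n,l,st,ce=cv2.connectedComponentsWithStats(m)
for i in range(1,n):
    if st[i,4]>60:print(st[i],ce[i],ray("wrist",ce[i],13).round(1))
for d in boxes_of("wrist","key")[:3]:
    P=w("wrist",d["centre"])[:3];print(d["conf"],P,pix("wrist",P))
for d in trace("wrist","key")[:1]:
    v,u=np.nonzero(d["mask"]);print(u.mean(),v.mean());
np.savez("w4.npz",T=c["world_to_cam"],K=c["intrinsics"])
cv2.imwrite("pics/w4b.png",cv2.resize(im,(800,600),interpolation=cv2.INTER_CUBIC))
E
```

```text
5.925 [525.9 320.6 200.3] [3.141e+00 2.000e-03 3.048e+00] [ 0.55  0.37  1.68 -0.    1.09 -0.93]
[259 232   9  42  93] [266.05376344 252.1827957 ] [612.4 321.1  13. ]
0.82 [518.05748405 327.65646389  11.75734824] [264.36593377 163.79876302]
0.82 [481.81187816  80.26113517   8.34892032] [ 10.20216096 150.12037677]
11.273453093812375 149.0878243512974
```

View pics/w4b.png

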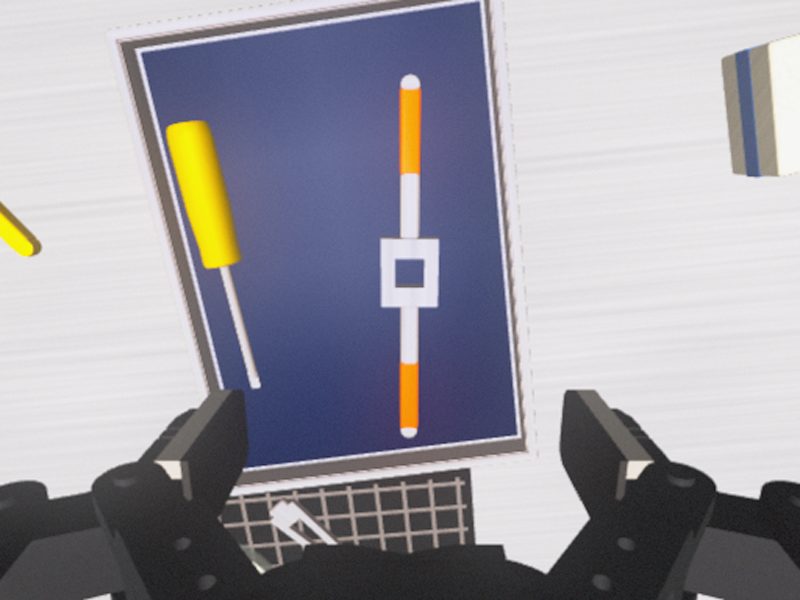

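```bash
python3 - <<'E'
from h import *
s=sense();print(s['eef_pos'],s['tcp_rot'])
f=.64
C=ray("wrist",(410*f,272*f),15);print("center",C)
a,b=ray("wrist",(410.5*f,76*f),13),ray("wrist",(409*f,436*f),13);d=b-a;print(np.degrees(np.arctan2(d[1],d[0])),np.hypot(*d[:2]),(a+b)/2)
y=s['tcp_rot'][2];D=C-s['eef_pos'];print("tool dx,dy",D[0]*np.cos(y)+D[1]*np.sin(y),D[0]*np.sin(y)-D[1]*np.cos(y),np.degrees(y))
E
```

```text
[525.24322781 320.59477582 199.73415897] [3.14115206e+00 6.07373310e-04 3.04932195e+00]
center [527.18536081 324.80034263  15.        ]
-5.3521862891091345 230.27745486051265 [528.02583864 324.54816827  13.        ]
tool dx,dy -1.5463711150690282 4.3666244508219565 174.7132781753912
```

>>> {"name": "servo_tool", "arguments": {
  "rows": [
    [60,[-1,2.4,45],[0,0,0]],
    [60,[-0.5,2,45],[0,0,0]],
    [60,[0,0,40],[0,0,0]],
    [60,[0,0,0],[0,0,0]],
    [60,[0,0,0],[0,0,0]]
  ]
}}

```text
clock: 6.7
eef_pos: [527.6, 325.4, 70.7]
tcp_rot: [3.141, 0.001, 3.052]
contact_force: [0.5, 0.3, 0.5]
opening: 0.701
```

```bash
python3 - <<'E'
from h import *
s=sense();print(s['clock'],s['eef_pos'].round(1),s['tcp_rot'].round(3),s['opening'])
c=get_calibration("wrist");im=grab_frame("wrist");cv2.imwrite("pics/w5.png",im)
cv2.imwrite("pics/w5b.png",cv2.resize(im,(800,600),interpolation=cv2.INTER_CUBIC))
for z in (15,10):print(pix("wrist",(527.2,324.8,z))/.64, pix("wrist",(*s['eef_pos'][:2],z))/.64)
E
```

```text
6.7 [527.6 325.4  70.7] [3.141e+00 1.000e-03 3.052e+00] 0.700538961310888
[400.75769031 334.23672009] [402.25781693 335.04815112]
[400.79190596 330.2318362 ] [402.25820774 331.02671319]
```

View pics/w5b.png

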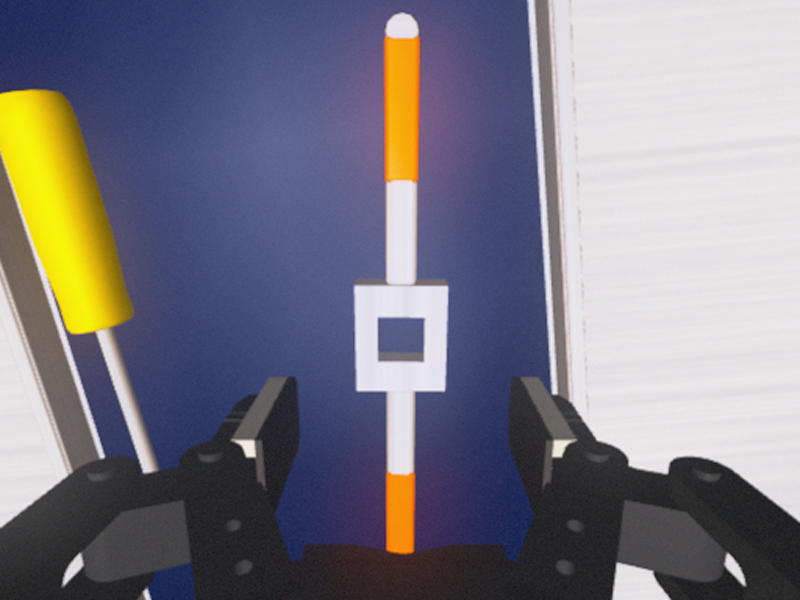

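>>> {"name": "servo_tool", "arguments": {
  "rows": [
    [60,[-1,0,30],[0,0,0]],
    [60,[0,0,25],[0,0,0]],
    [60,[0,0,10.5],[0,0,0]],
    [60,[0,0,0],[0,0,0]],
    [34,[0,0,0],[0,0,0]],
    [34,[0,0,0],[0,0,0]],
    [34,[0,0,0],[0,0,0]],
    [34,[0,0,0],[0,0,0]]
  ],
  "force": 80
}}

```text
clock: 7.75
eef_pos: [528.5, 325.3, 5.3]
tcp_rot: [3.14, 0.002, 3.052]
contact_force: [0.3, -0.5, 4.9]
opening: 0.41
```

>>> {"name": "servo_tool", "arguments": {
  "rows": [
    [30,[0,0,0],[0,0,0]],
    [30,[0,0,-15],[0,0,0]],
    [30,[0,0,-15],[0,0,0]],
    [30,[0,0,0],[0,0,0]]
  ]
}}

```text
clock: 8.25
eef_pos: [528.8, 325.5, 35.8]
tcp_rot: [3.14, 0.003, 3.052]
contact_force: [1.1, -0.6, -2.1]
opening: 0.394
```

>>> {"name": "servo_tool", "arguments": {
  "rows": [
    [30,[0,0,-40],[0,0,0]],
    [30,[0,0,-15],[0,0,10.3]],
    [30,[0,0,-15],[0,0,10.3]],
    [30,[0,0,-15],[0,0,10.3]],
    [30,[0,0,-15],[0,0,10.3]],
    [30,[0,0,-15],[0,0,10.3]],
    [30,[0,0,-15],[0,0,10.3]],
    [30,[0,0,-15],[0,0,10.3]]
  ]
}}

```text
clock: 9.25
eef_pos: [527.4, 324.6, 179.0]
tcp_rot: [-3.141, 0.0, 1.788]
contact_force: [0.0, -0.2, -2.9]
opening: 0.392
```

```bash
python3 - <<'E'
from h import *
s=sense();print(s['clock'],s['eef_pos'].round(1),s['tcp_rot'].round(3),np.degrees(s['tcp_rot'][2]),s['opening'],s['contact_force'])
im=grab_frame("wrist");cv2.imwrite("pics/w6.png",im)
cv2.imwrite("pics/w6b.png",cv2.resize(im,(800,600),interpolation=cv2.INTER_CUBIC))
y=s['tcp_rot'][2];D=np.array([604.8,-157.9,0])-s['eef_pos'];print("tool dx,dy",D[0]*np.cos(y)+D[1]*np.sin(y),D[0]*np.sin(y)-D[1]*np.cos(y))
E
```

```text
9.25 [527.4 324.6 179. ] [-3.141  0.     1.788] 102.4435840219187 0.3919192434834874 [ 0.00996679 -0.21095301 -2.8994585 ]
tool dx,dy -487.84679881594377 -28.376703209236467
```

View pics/w6b.png

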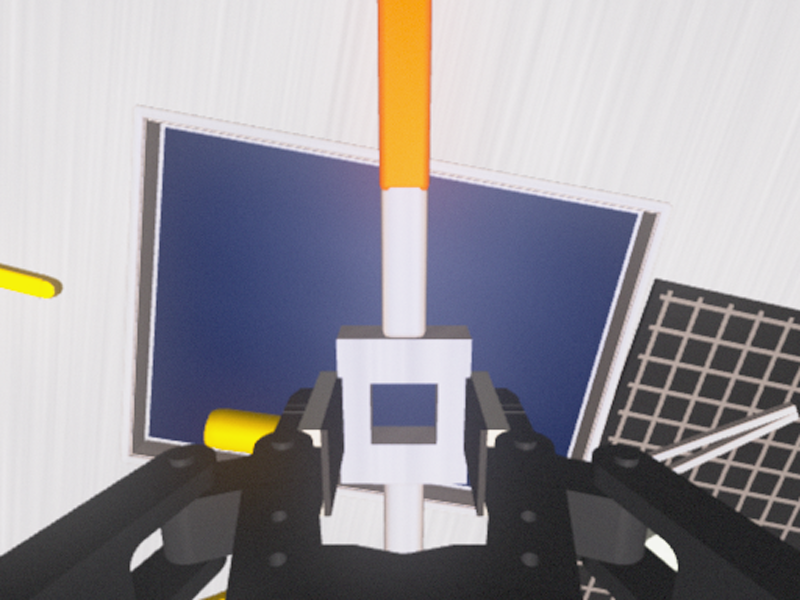

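```bash
python3 - <<'E'
from h import *
s=sense();print(s['eef_pos'].round(1),np.degrees(s['tcp_rot'][2]))
C=ray("wrist",(404*.64,414*.64),188.7)
for a,b in (((371,384),(437,384)),((371,384),(371,444))):
    print(np.linalg.norm(ray("wrist",np.array(a)*.64,188.7)-ray("wrist",np.array(b)*.64,188.7)))
y=s['tcp_rot'][2];f=lambda D:(D[0]*np.cos(y)+D[1]*np.sin(y),D[0]*np.sin(y)-D[1]*np.cos(y))
print(C,"key in tool",f(C-s['eef_pos']),"go",f(np.array([604.8,-157.9,0])-C))
E
```

```text
[528.4 325.2 181.1] 101.94668129763215
18.080905967819938
18.39987150605406
[529.20005543 324.71361377 188.7       ] key in tool (np.float64(-0.6459156957637443), np.float64(0.729839189833819)) go (np.float64(-487.80981055627785), np.float64(-25.939169929533136))
```

>>> {"name": "servo_tool", "arguments": {
  "rows": [
    [30,[-61,-3.2,0],[0,0,0]],
    [30,[-61,-3.2,0],[0,0,0]],
    [30,[-61,-3.2,0],[0,0,0]],
    [30,[-61,-3.2,0],[0,0,0]],
    [30,[-61,-3.2,0],[0,0,0]],
    [30,[-61,-3.2,0],[0,0,0]],
    [30,[-61,-3.2,0],[0,0,0]],
    [30,[-61,-3.2,0],[0,0,0]]
  ]
}}

```text
clock: 10.3
eef_pos: [610.6, -158.8, 178.3]
tcp_rot: [-3.141, -0.0, 1.797]
contact_force: [0.7, 1.0, -3.4]
opening: 0.388
```

>>> {"name": "servo_tool", "arguments": {
  "rows": [
    [30,[0,0,40],[0,0,0]],
    [30,[0,0,38],[0,0,0]],
    [30,[0,0,0],[0,0,0]],
    [30,[0,0,0],[0,0,0]]
  ]
}}

```text
clock: 10.8
eef_pos: [611.4, -156.7, 101.7]
tcp_rot: [3.141, 0.0, 1.795]
contact_force: [0.7, -0.9, -0.8]
opening: 0.393
```

```bash
python3 - <<'E'
from h import *
s=sense();print(s['clock'],s['eef_pos'].round(1),np.degrees(s['tcp_rot'][2]),s['opening'],s['contact_force'])
im=grab_frame("wrist");cv2.imwrite("pics/w7.png",im)
z=s['eef_pos'][2]+9.7
uv=pix("wrist",(604.8,-157.9,84));print("dot predicted",uv)
b,g,r=[im[...,i].astype(int) for i in range(3)];v,u=np.nonzero((r>g+60)&(r>b+60)&(abs(r-255)<300));k=np.hypot(u-uv[0],v-uv[1])<25;print(k.sum(),u[k].mean(),v[k].mean())
if k.sum(): print(ray("wrist",(u[k].mean(),v[k].mean()),84),"key",ray("wrist",(404*.64,414*.64),z))
y=s['tcp_rot'][2];f=lambda D:(D[0]*np.cos(y)+D[1]*np.sin(y),D[0]*np.sin(y)-D[1]*np.cos(y))
C=ray("wrist",(404*.64,414*.64),z);print("go",f(np.array([604.8,-157.9,0])-C))
cv2.imwrite("pics/w7b.png",cv2.resize(im[215:315,190:325],(800,593),interpolation=cv2.INTER_CUBIC))
E
```

```text
10.8 [ 611.4 -156.7  101.7] 102.87440612012944 0.3928087207311703 [ 0.70685779 -0.92058209 -0.78212535]
dot predicted [242.90626309 239.01373005]
0 nan nan
go (np.float64(0.4362190172956266), np.float64(-7.86944326471883))<stdin>:6: RuntimeWarning: Mean of empty slice.
  ret = ret.dtype.type(ret / rcount)
```

View pics/w7b.png

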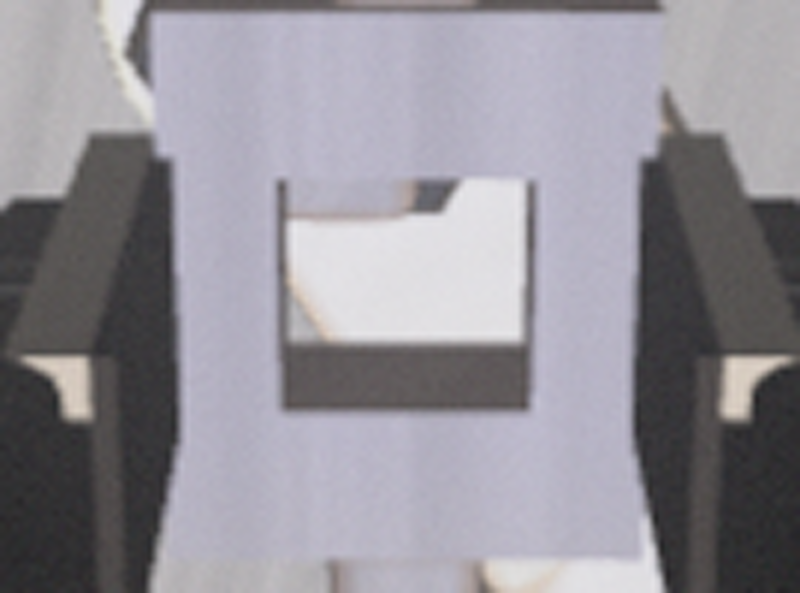

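>>> {"name": "servo_tool", "arguments": {
  "rows": [
    [30,[0.8,-7.9,0],[0,0,0]],
    [30,[0,0,0],[0,0,0]],
    [30,[0,0,0],[0,0,0]]
  ]
}}

```text
clock: 11.22
eef_pos: [603.1, -157.8, 101.4]
tcp_rot: [3.141, 0.0, 1.794]
contact_force: [0.0, -0.0, -2.5]
opening: 0.394
```

```bash
cat > look.py <<'E'
from h import *
import sys
s=sense();print(s['clock'],s['eef_pos'].round(1),np.degrees(s['tcp_rot'][2]),s['opening'],s['contact_force'])
cal=get_calibration("wrist");im=grab_frame("wrist");cv2.imwrite("pics/w8.png",im)
b,g,r=[im[...,i].astype(int) for i in range(3)];v,u=np.nonzero((r>g+50)&(r>b+50));k=(abs(u-258)<25)&(abs(v-258)<30);print("red",k.sum(),u[k].mean(),v[k].mean())
z=s['eef_pos'][2]+9.7
C=ray("wrist",(404*.64,414*.64),z);y=s['tcp_rot'][2];f=lambda D:(D[0]*np.cos(y)+D[1]*np.sin(y),D[0]*np.sin(y)-D[1]*np.cos(y))
if k.sum(): D=ray("wrist",(u[k].mean(),v[k].mean()),84);print(D,C,"go",f(D-C))
cv2.imwrite("pics/w8b.png",cv2.resize(im[215:315,190:325],(800,593),interpolation=cv2.INTER_CUBIC))
E
python3 look.py
```

```text
11.225 [ 603.1 -157.8  101.4] 102.7887488472513 0.39436996741938257 [ 0.03612366 -0.01690294 -2.542454  ]
red 10 260.5 245.4
[ 605.36253847 -159.80143966   84.        ] [ 603.69483837 -157.11100793  111.13220223] go (np.float64(-2.9928468540880764), np.float64(1.0307832915438833))
```

View pics/w8b.png

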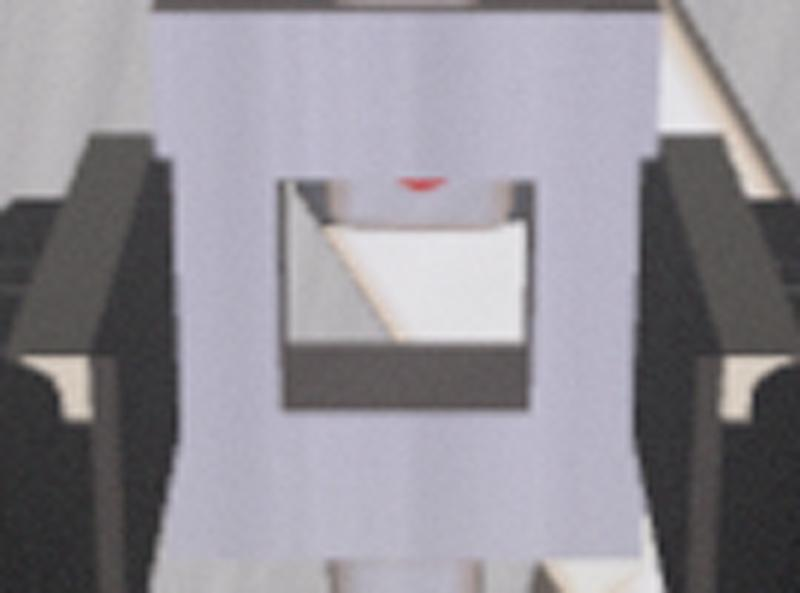

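```bash
python3 - <<'E'
from h import *
s=sense();y=s['tcp_rot'][2];f=lambda D:(D[0]*np.cos(y)+D[1]*np.sin(y),D[0]*np.sin(y)-D[1]*np.cos(y))
print(s['eef_pos'],np.degrees(y))
q=lambda a,b:(190+a/5.926,215+b/5.93)
for z in (s['eef_pos'][2]+9.7,101.4+9.7):
    C=ray("wrist",q(407,294),z);print("key",C)
    for nm,uv in (("dot",q(420,164)),):print(nm,f(ray("wrist",uv,84)-C))
print("R/L edges", f(ray("wrist",q(513,222),84)-C), f(ray("wrist",q(330,226),84)-C))
print("hole",[f(ray("wrist",q(*p),111.1)-C) for p in ((278,180),(537,180),(532,408),(282,408))])
E
```

```text
[ 603.08819059 -157.77295684  101.26593454] 102.7899207617812
key [ 603.72443614 -157.00721996  110.96593454]
dot (np.float64(-1.5839368152737774), np.float64(1.165777559105769))
key [ 603.70896989 -156.94038592  111.1       ]
dot (np.float64(-1.6525364661293167), np.float64(1.166064549744291))
R/L edges (np.float64(-7.048504910442033), np.float64(9.18630949196568)) (np.float64(-7.416655102561719), np.float64(-6.578643925550072))
hole [(np.float64(8.909846642005387), np.float64(-9.161309497414194)), (np.float64(8.901698567209014), np.float64(9.229504644392597)), (np.float64(-9.214948452297683), np.float64(9.181409729727195)), (np.float64(-9.206069874581706), np.float64(-9.177732896619306))]
```

>>> {"name": "servo_tool", "arguments": {
  "rows": [
    [30,[-0.5,1.1,5],[0,0,0]],
    [30,[0,0,6],[0,0,0]],
    [30,[0,0,0],[0,0,0]],
    [30,[0,0,0],[0,0,0]]
  ]
}}

```text
clock: 11.78
eef_pos: [604.0, -158.0, 89.6]
tcp_rot: [-3.141, -0.0, 1.794]
contact_force: [0.1, -0.5, -1.6]
opening: 0.395
```

```bash
python3 look.py
```

```text
11.775 [ 604.  -158.    89.6] 102.78908342233993 0.39511244926340966 [ 0.0529635  -0.54354614 -1.58041998]
red 114 259.0 250.140350877193
[ 604.98701478 -157.57196883   84.        ] [ 604.74256459 -157.50021099   99.28303079] go (np.float64(-0.12408978958546033), np.float64(0.22250124743619984))
```

View pics/w8b.png

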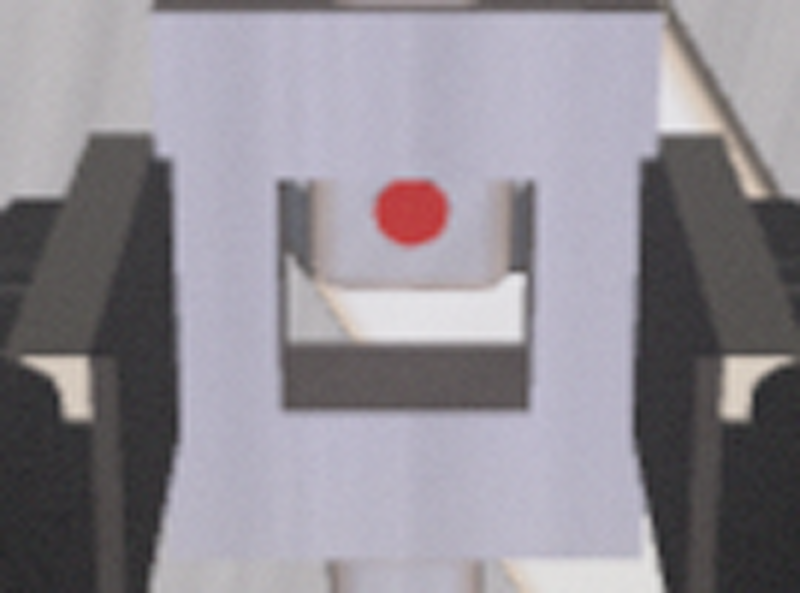

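>>> {"name": "servo_tool", "arguments": {
  "rows": [
    [30,[-0.1,0.2,4],[0,0,0]],
    [30,[0,0,4],[0,0,0]],
    [30,[0,0,4],[0,0,0]],
    [30,[0,0,0],[0,0,0]]
  ]
}}

```text
clock: 12.32
eef_pos: [603.9, -158.0, 77.3]
tcp_rot: [-3.141, -0.0, 1.794]
contact_force: [-0.8, 0.1, -3.1]
opening: 0.391
```

>>> {"name": "servo_tool", "arguments": {
  "rows": [
    [30,[0,0,3],[0,0,0]],
    [30,[0,0,3],[0,0,0]],
    [30,[0,0,2.5],[0,0,0]],
    [30,[0,0,0],[0,0,0]]
  ]
}}

```text
clock: 12.82
eef_pos: [604.1, -158.0, 69.0]
tcp_rot: [-3.141, -0.0, 1.794]
contact_force: [-0.0, 0.7, -2.7]
opening: 0.392
```

>>> {"name": "servo_tool", "arguments": {
  "rows": [
    [30,[0,0,1],[0,0,0]],
    [30,[0,0,1],[0,0,0]],
    [30,[0,0,0],[0,0,0]]
  ]
}}

```text
clock: 13.2
eef_pos: [604.4, -158.1, 68.5]
tcp_rot: [3.141, 0.0, 1.794]
contact_force: [-4.0, 0.4, 9.3]
opening: 0.394
```

>>> {"name": "servo_tool", "arguments": {
  "rows": [
    [60,[0,0,0],[0,0,0]],
    [60,[0,0,0],[0,0,0]],
    [60,[0,0,-2],[0,0,0]],
    [60,[0,0,-40],[0,0,0]],
    [85,[0,0,-50],[0,0,0]],
    [85,[0,0,-30],[0,0,0]],
    [85,[0,0,0],[0,0,0]],
    [85,[0,0,0],[0,0,0]]
  ]
}}

```text
clock: 14.2
eef_pos: [603.8, -157.9, 188.6]
tcp_rot: [-3.141, -0.0, 1.794]
contact_force: [0.4, 0.4, -0.9]
opening: 0.999
```

```bash
python3 - <<'E'
from h import *
s=sense();print(s['clock'],s['eef_pos'].round(1),np.degrees(s['tcp_rot'][2]),s['opening'],s['contact_force'])
im=grab_frame("wrist");cv2.imwrite("pics/w9.png",im)
cv2.imwrite("pics/w9b.png",cv2.resize(im,(800,600),interpolation=cv2.INTER_CUBIC))
np.savez("w9.npz",**get_calibration("wrist"))
E
```

```text
14.2 [ 603.8 -157.9  188.6] 102.78660750959209 0.999395284679385 [ 0.42065172  0.39700024 -0.87511072]
```

View pics/w9b.png

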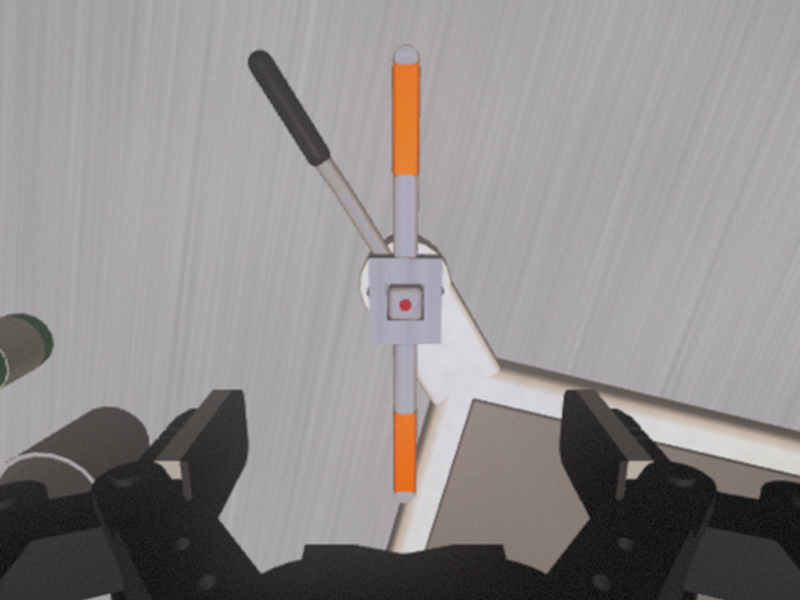

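```bash
cat > ang.py <<'E'
from h import *
S=np.array([604.8,-157.9])
def an(P,Q=None):
    d=P[:2]-(S if Q is None else Q[:2]);return np.degrees(np.arctan2(d[1],d[0])).round(2),np.hypot(*d).round(1)
E
python3 - <<'E'
from ang import *
s=sense();y=s['tcp_rot'][2];f=lambda D:(D[0]*np.cos(y)+D[1]*np.sin(y),D[0]*np.sin(y)-D[1]*np.cos(y))
q=lambda a,b:(a*.64,b*.64)
D=ray("wrist",q(405,305),84);K1=ray("wrist",q(406,50),75);K0=ray("wrist",q(404,495),75)
print("dot",D,"keydir",an(K1,K0),an(K1))
for p in ((260,60),(289,108),(318,155)):print(an(ray("wrist",q(*p),63),D))
for t in (119,117.5):
    T=S+94*np.array([np.cos(np.radians(t)),np.sin(np.radians(t))]);print(T,"go",f(T-s['eef_pos'][:2]),s['eef_pos'],np.degrees(y))
E
```

```text
dot [ 604.64383559 -157.6316474    84.        ] keydir (np.float64(102.57), np.float64(225.6)) (np.float64(102.64), np.float64(114.2))
(np.float64(133.77), np.float64(130.5))
(np.float64(133.92), np.float64(106.3))
(np.float64(134.0), np.float64(81.3))
[559.2278957  -75.68574753] go (np.float64(89.91269687021821), np.float64(-24.985756620173113)) [ 603.49347977 -157.83889208  188.07055237] 102.78655048712824
[561.39563036 -74.52098168] go (np.float64(90.56881593921554), np.float64(-22.61399339437467)) [ 603.49347977 -157.83889208  188.07055237] 102.78655048712824
```

>>> {"name": "servo_tool", "arguments": {
  "rows": [
    [85.4,[0,0,0],[0,0,-7.7]],
    [85.4,[0,0,0],[0,0,-7.7]],
    [85.4,[47,0.6,20],[0,0,0]],
    [85.4,[46.3,0.5,25],[0,0,0]],
    [85.4,[0,0,30],[0,0,0]],
    [85.4,[0,0,0],[0,0,0]],
    [85.4,[0,0,0],[0,0,0]]
  ],
  "force": 20
}}

```text
clock: 15.12
eef_pos: [561.6, -75.6, 114.5]
tcp_rot: [-3.141, -0.0, 2.062]
contact_force: [-0.5, 0.5, 0.5]
opening: 1.002
```

```bash
python3 - <<'E'
from ang import *
s=sense();print(s['clock'],s['eef_pos'],np.degrees(s['tcp_rot'][2]),an(s['eef_pos']),s['opening'])
im=grab_frame("wrist");cv2.imwrite("pics/w10.png",im)
y=s['tcp_rot'][2];f=lambda D:(D[0]*np.cos(y)+D[1]*np.sin(y),D[0]*np.sin(y)-D[1]*np.cos(y))
hsv=cv2.cvtColor(im,cv2.COLOR_BGR2HSV)
m=((hsv[...,0]>4)&(hsv[...,0]<20)&(hsv[...,1]>150)&(hsv[...,2]>90)).astype(np.uint8);n,l,st,ce=cv2.connectedComponentsWithStats(m)
for i in range(1,n):
    if st[i,4]>100:P=ray("wrist",ce[i],77);print(st[i],P,an(P))
E
```

```text
15.125 [561.55790559 -75.63626297 114.47214889] 118.16675702270209 (np.float64(117.73), np.float64(92.9)) 1.0019885623809444
[ 275  203   43   80 1589] [585.91357396 -74.25191452  77.        ] (np.float64(102.72), np.float64(85.8))
```

>>> {"name": "servo_tool", "arguments": {
  "rows": [
    [85.4,[0,0,20],[0,0,0]],
    [85.4,[0,0,20],[0,0,0]],
    [85.4,[0,0,0],[0,0,0]]
  ]
}}

```text
clock: 15.55
eef_pos: [560.9, -75.7, 74.1]
tcp_rot: [-3.141, -0.001, 2.062]
contact_force: [0.1, -0.3, 0.7]
opening: 1.004
```

>>> {"name": "servo_tool", "arguments": {
  "rows": [
    [85.4,[0,0,15],[0,0,0]],
    [85.4,[0,0,16],[0,0,0]],
    [85.4,[0,0,0],[0,0,0]]
  ]
}}

```text
clock: 15.92
eef_pos: [560.1, -75.2, 41.9]
tcp_rot: [-3.14, -0.001, 2.063]
contact_force: [-0.2, 0.0, -0.6]
opening: 0.999
```

```bash
python3 - <<'E'
from ang import *
s=sense();print(s['clock'],s['eef_pos'],np.degrees(s['tcp_rot'][2]),an(s['eef_pos']),s['opening'],s['contact_force'],s['wrist_torque'])
im=grab_frame("wrist");cv2.imwrite("pics/w11.png",im)
cv2.imwrite("pics/w11b.png",cv2.resize(im,(800,600),interpolation=cv2.INTER_CUBIC))
E
```

```text
15.925 [560.1136525  -75.16285074  41.90459435] 118.185138745207 (np.float64(118.37), np.float64(94.0)) 0.9991358790720815 [-0.1949982   0.01798242 -0.60734229] [ 0.0438237  -0.0239365   0.01336258]
```

>>> {"name": "servo_tool", "arguments": {
  "rows": [
    [76,[0,0,0],[0,0,0]],
    [72,[0,0,0],[0,0,0]],
    [70,[0,0,0],[0,0,0]],
    [68,[0,0,0],[0,0,0]],
    [68,[0,0,0],[0,0,0]]
  ],
  "force": 40
}}

```text
clock: 16.6
eef_pos: [561.1, -75.3, 43.4]
tcp_rot: [-3.142, 0.0, 2.063]
contact_force: [-2.6, -1.9, 1.9]
opening: 0.797
```

```bash
cat > st.py <<'E'
from ang import *
s=sense();y=s['tcp_rot'][2];F=s['contact_force']
print(s['clock'],s['eef_pos'].round(1),np.degrees(y).round(2),an(s['eef_pos']),(s['opening']*85.4).round(1),"F tool",(F[0]*np.cos(y)+F[1]*np.sin(y)).round(1),(F[0]*np.sin(y)-F[1]*np.cos(y)).round(1),F[2].round(1),s['wrist_torque'].round(2))
E
python3 st.py
```

```text
Traceback (most recent call last):
  File "st.py", line 3, in <module>
    print(s['clock'],s['eef_pos'].round(1),np.degrees(y).round(2),an(s['eef_pos']),(s['opening']*85.4).round(1),"F tool",(F[0]*np.cos(y)+F[1]*np.sin(y)).round(1),(F[0]*np.sin(y)-F[1]*np.cos(y)).round(1),F[2].round(1),s['wrist_torque'].round(2))
                                                                                   ^^^^^^^^^^^^^^^^^^^^^^^^^
AttributeError: 'float' object has no attribute 'round'
```

>>> {"name": "servo_tool", "arguments": {
  "rows": [
    [66,[0,1.5,0],[0,0,0.5]],
    [63,[0,1.5,0],[0,0,0.8]],
    [60,[0,1.5,0],[0,0,0.8]],
    [57,[0,1.5,0],[0,0,0.8]],
    [57,[0,0,0],[0,0,0]]
  ]
}}

```text
clock: 17.23
eef_pos: [566.7, -72.4, 43.3]
tcp_rot: [3.141, -0.0, 2.012]
contact_force: [-2.7, 0.8, 1.9]
opening: 0.662
```

```bash
sed -i "s/(s\['opening'\]\*85.4).round(1)/round(float(s['opening'])*85.4,1)/" st.py; python3 st.py
python3 - <<'E'
from ang import *
im=grab_frame("wrist");cv2.imwrite("pics/w12.png",im)
hsv=cv2.cvtColor(im,cv2.COLOR_BGR2HSV)
m=((hsv[...,0]>4)&(hsv[...,0]<20)&(hsv[...,1]>150)&(hsv[...,2]>90)).astype(np.uint8);n,l,st,ce=cv2.connectedComponentsWithStats(m)
for i in range(1,n):
    if st[i,4]>100:
        ys,xs=np.nonzero(l==i)
        P=[ray("wrist",(xs[ys==v].mean(),v),77) for v in range(st[i,1]+3,st[i,1]+st[i,3]-3,8)];print(st[i],[an(p) for p in P])
E
```

```text
17.225 [566.7 -72.4  43.3] 115.27 (np.float64(114.01), np.float64(93.6)) 56.5 F tool 1.8 -2.1 1.9 [ 0.01  0.36 -0.02]
[ 275  258   63   93 3068] [(np.float64(104.75), np.float64(109.5)), (np.float64(102.26), np.float64(107.4)), (np.float64(102.27), np.float64(104.1)), (np.float64(102.27), np.float64(100.9)), (np.float64(102.28), np.float64(97.6)), (np.float64(102.5), np.float64(94.1)), (np.float64(102.52), np.float64(90.7)), (np.float64(102.65), np.float64(87.2)), (np.float64(102.8), np.float64(83.7)), (np.float64(102.97), np.float64(80.1)), (np.float64(102.88), np.float64(76.5))]
```

>>> {"name": "servo_tool", "arguments": {
  "rows": [
    [54,[0,1.5,0],[0,0,0.8]],
    [51,[0,1.5,0],[0,0,0.8]],
    [48,[0,1.5,0],[0,0,0.8]],
    [45,[0,1.5,0],[0,0,0.8]],
    [45,[0,0,0],[0,0,0]]
  ]
}}

```text
clock: 17.9
eef_pos: [572.3, -70.0, 43.3]
tcp_rot: [3.141, 0.0, 1.956]
contact_force: [-1.1, 1.5, 4.3]
opening: 0.531
```

```bash
cat > kl.py <<'E'
from ang import *
import sys
im=grab_frame("wrist");cv2.imwrite("pics/k.png",im)
hsv=cv2.cvtColor(im,cv2.COLOR_BGR2HSV)
m=((hsv[...,0]>4)&(hsv[...,0]<20)&(hsv[...,1]>150)&(hsv[...,2]>90)).astype(np.uint8);n,l,st,ce=cv2.connectedComponentsWithStats(m)
for i in range(1,n):
    if st[i,4]>300:
        ys,xs=np.nonzero(l==i)
        P=[ray("wrist",(xs[ys==v].mean(),v),77) for v in range(st[i,1]+8,st[i,1]+st[i,3]-8,12)];print([an(p) for p in P])
E
python3 st.py; python3 kl.py
```

```text
17.9 [572.3 -70.   43.3] 112.06 (np.float64(110.3), np.float64(93.7)) 45.3 F tool 1.8 -0.5 4.3 [ 0.14  0.31 -0.03]
[(np.float64(101.8), np.float64(109.1)), (np.float64(101.83), np.float64(104.4)), (np.float64(101.86), np.float64(99.5)), (np.float64(101.89), np.float64(94.6)), (np.float64(102.16), np.float64(89.5)), (np.float64(102.22), np.float64(84.3)), (np.float64(102.29), np.float64(79.0))]
```

>>> {"name": "servo_tool", "arguments": {
  "rows": [
    [42,[0,1.5,0],[0,0,0.8]],
    [39,[0,1,0],[0,0,0.8]],
    [36,[0,0,0],[0,0,0]],
    [34,[0,0,0],[0,0,0]],
    [34,[0,0,0],[0,0,0]]
  ]
}}

```text
clock: 18.58
eef_pos: [574.9, -68.9, 43.5]
tcp_rot: [3.14, 0.0, 1.928]
contact_force: [0.4, 4.3, 4.9]
opening: 0.402
```

```bash
python3 st.py; python3 kl.py
```

```text
18.575 [574.9 -68.9  43.5] 110.47 (np.float64(108.53), np.float64(93.9)) 34.3 F tool 3.9 1.9 4.9 [ 0.55  0.08 -0.  ]
[(np.float64(102.85), np.float64(109.3)), (np.float64(102.83), np.float64(104.6)), (np.float64(102.92), np.float64(99.8)), (np.float64(102.9), np.float64(94.9)), (np.float64(103.01), np.float64(89.8)), (np.float64(103.0), np.float64(84.7)), (np.float64(103.12), np.float64(79.5)), (np.float64(103.27), np.float64(74.1))]
```

>>> {"name": "servo_tool", "arguments": {
  "rows": [
    [32,[0,1,0],[0,0,0.3]],
    [30,[0,0.5,0],[0,0,0]],
    [28,[0,0,0],[0,0,0]],
    [28,[0,0,0],[0,0,0]],
    [28,[0,0,0],[0,0,0]]
  ]
}}

```text
clock: 19.25
eef_pos: [576.6, -68.2, 43.6]
tcp_rot: [3.14, 0.0, 1.923]
contact_force: [1.5, 4.4, 5.4]
opening: 0.33
```

```bash
python3 st.py; python3 kl.py
python3 - <<'E'
from h import *
cv2.imwrite("pics/k2.png",cv2.resize(cv2.imread("pics/k.png"),(800,600)))
E
```

```text
19.25 [576.6 -68.2  43.6] 110.16 (np.float64(107.45), np.float64(94.0)) 28.2 F tool 3.6 2.9 5.4 [ 0.7  -0.01  0.01]
[(np.float64(103.39), np.float64(109.5)), (np.float64(103.43), np.float64(104.8)), (np.float64(103.38), np.float64(100.1)), (np.float64(103.42), np.float64(95.2)), (np.float64(103.58), np.float64(90.1)), (np.float64(103.52), np.float64(85.1)), (np.float64(103.59), np.float64(79.8)), (np.float64(103.66), np.float64(74.5))]
```

```bash
python3 - <<'E'
from ang import *
for cam in ("wrist","top","side"):
    im=grab_frame(cam)
    for n in ("lever_grip","key"):
        for d in trace(cam,n)[:2]:
            v,u=np.nonzero(d["mask"]);
            if len(u)==0: continue
            i=np.argmax(np.hypot(u-u.mean(),v-v.mean()))
            line=cv2.fitLine(np.c_[u,v].astype(np.float32),cv2.DIST_L2,0,.01,.01).ravel()
            a=ray(cam,line[2:]+12*line[:2],62);b=ray(cam,line[2:]-12*line[:2],62)
            print(cam,n,round(d["conf"],2),d["mask"].sum(),an(ray(cam,(u.mean(),v.mean()),62)),an(a),an(b),an(a,b)[0],"u",u.min(),u.max(),"v",v.min(),v.max())
im=cv2.imread("pics/k.png");g=cv2.cvtColor(im,cv2.COLOR_BGR2GRAY)
for v in range(100,330,20):print(v,g[v,150:400:5])
E
```

```text
wrist lever_grip 0.88 4668 (np.float64(111.93), np.float64(103.0)) (np.float64(111.9), np.float64(97.7)) (np.float64(111.95), np.float64(108.1)) -67.59 u 219 254 v 174 350
wrist key 0.65 4130 (np.float64(102.24), np.float64(87.7)) (np.float64(102.28), np.float64(93.1)) (np.float64(102.18), np.float64(82.1)) 103.06 u 251 299 v 227 353
side lever_grip 0.38 42 (np.float64(140.54), np.float64(21.9)) (np.float64(-104.35), np.float64(31.9)) (np.float64(113.48), np.float64(66.0)) -78.63 u 282 300 v 208 232
side key 0.85 299 (np.float64(137.19), np.float64(539.2)) (np.float64(134.12), np.float64(507.5)) (np.float64(139.9), np.float64(572.1)) -2.8 u 131 192 v 163 173
side key 0.82 320 (np.float64(-5.44), np.float64(6.8)) (np.float64(-67.93), np.float64(47.2)) (np.float64(95.9), np.float64(44.3)) -75.76 u 281 318 v 201 247
100 [189 195 189 191 192 186 186 188 192 196 187 189 189 184 187 188 189 187
 186 188 188 184 184 186 186 178 187 189 183 183 188 183 181 188 188 187
 186 182 187 179 182 189 184 187 185 182 185 187 186 179]
120 [195 189 191 190 185 191 189 196 197 192 192 188 188 190 190 18
[... 1520 characters left out ...]
88  86  55  55  57
 181 188 187 187 190 187 188 187 183 188 187 182 185 186]
280 [186 184 190 188 189  53  57  53  53  50  50  46 210  76  42  50  51  56
  61  55  51 184 126 136 151 148 147 146 143  73  80 211  49  51  53  51
  50  53  48 184 186 182 181 187 184 180 185 183 187 183]
300 [ 47  52  49  44  46  51  45  44  46  45  44  43  45  74  40 146  48  53
  56  57  55 187 111 146 147 146 145 143 124  49  76  46  44  43  45  42
  48  44  40  39  40  41  38  42  41  44  33  37  37  41]
320 [ 65  61  46  43  34  39  41  41  39  38  28  38  39  83  73 184 181 166
 176 176 133  75 137 143 143 141 145 132 180 154  75  43  40  43  41  38
  38  39  36  28  34  39  53  56  55  56  56  52  40  40]
```

>>> {"name": "servo_tool", "arguments": {
  "rows": [
    [26,[0,0,0],[0,0,0]],
    [24,[0,0,0],[0,0,0]],
    [22,[0,0,0],[0,0,0]],
    [20,[0,0,0],[0,0,0]]
  ],
  "force": 50
}}

```text
clock: 20.25
eef_pos: [576.6, -67.8, 44.0]
tcp_rot: [3.14, -0.0, 1.922]
contact_force: [-0.9, 6.4, 10.5]
opening: 0.244
```

```bash
cat > lv.py <<'E'
from ang import *
grab_frame("wrist")
for d in trace("wrist","lever_grip")[:1]:
    v,u=np.nonzero(d["mask"]);print("lever",d["conf"],[an(ray("wrist",(u[v==k].mean(),k),63)) for k in range(v.min()+8,min(v.max()-10,300),16)])
E
python3 st.py; python3 kl.py; python3 lv.py
```

```text
20.25 [576.6 -67.8  44. ] 110.13 (np.float64(107.37), np.float64(94.4)) 20.8 F tool 6.3 1.3 10.5 [ 1.16  0.19 -0.15]
[(np.float64(104.86), np.float64(109.3)), (np.float64(105.08), np.float64(104.5)), (np.float64(104.92), np.float64(99.8)), (np.float64(104.84), np.float64(94.9)), (np.float64(104.87), np.float64(89.9)), (np.float64(104.91), np.float64(84.8)), (np.float64(104.82), np.float64(79.6)), (np.float64(104.71), np.float64(74.3))]
lever 0.69 [(np.float64(110.14), np.float64(133.6)), (np.float64(110.17), np.float64(127.5)), (np.float64(110.12), np.float64(121.1)), (np.float64(110.15), np.float64(114.6)), (np.float64(110.29), np.float64(108.0)), (np.float64(110.46), np.float64(101.1)), (np.float64(110.78), np.float64(94.0)), (np.float64(111.03), np.float64(86.8))]
```

>>> {"name": "servo_tool", "arguments": {
  "rows": [
    [24,[0,0,0],[0,0,0]],
    [30,[0,0,0],[0,0,0]],
    [36,[0,0,0],[0,0,0]],
    [42,[0,0,0],[0,0,0]],
    [46,[0,0,0],[0,0,0]],
    [46,[0,0,0],[0,0,0]]
  ],
  "force": 20
}}

```text
clock: 21.15
eef_pos: [575.5, -68.7, 43.1]
tcp_rot: [-3.141, -0.0, 1.923]
contact_force: [0.1, 0.4, -0.4]
opening: 0.54
```

```bash
python3 st.py; python3 kl.py; python3 lv.py
```

```text
21.15 [575.5 -68.7  43.1] 110.18 (np.float64(108.19), np.float64(93.9)) 46.2 F tool 0.3 0.2 -0.4 [-0.01  0.01 -0.02]
[(np.float64(100.39), np.float64(108.1)), (np.float64(100.55), np.float64(103.3)), (np.float64(100.51), np.float64(98.5)), (np.float64(100.58), np.float64(93.5)), (np.float64(100.66), np.float64(88.4)), (np.float64(100.63), np.float64(83.3)), (np.float64(100.73), np.float64(78.0))]
lever 0.7 [(np.float64(110.63), np.float64(133.4)), (np.float64(110.69), np.float64(127.3)), (np.float64(110.66), np.float64(121.0)), (np.float64(110.72), np.float64(114.5)), (np.float64(110.68), np.float64(107.9)), (np.float64(110.53), np.float64(101.1)), (np.float64(110.6), np.float64(94.0)), (np.float64(110.41), np.float64(86.8))]
```

>>> {"name": "servo_tool", "arguments": {
  "rows": [
    [50,[0,0,-30],[0,0,0]],
    [50,[0,0,-40],[0,0,0]],
    [60,[0,0,-40],[0,0,4.8]],
    [60,[0,0,-37],[0,0,4.8]],
    [60,[-46,3,0],[0,0,0]],
    [60,[-46,3,0],[0,0,0]],
    [60,[0,0,0],[0,0,0]],
    [60,[0,0,0],[0,0,0]]
  ]
}}

```text
clock: 22.3
eef_pos: [598.0, -157.6, 189.9]
tcp_rot: [-3.141, -0.001, 1.755]
contact_force: [-0.2, 0.8, -0.4]
opening: 0.698
```

```bash
python3 st.py; python3 kl.py; python3 lv.py; python3 - <<'E'
from ang import *
s=sense();cal=get_calibration("wrist");im=grab_frame("wrist");cv2.imwrite("pics/w13.png",im)
uv=pix("wrist",(604.8,-157.9,84));b,g,r=[im[...,i].astype(int) for i in range(3)];v,u=np.nonzero((r>g+50)&(r>b+50)&(g<90));k=np.hypot(u-uv[0],v-uv[1])<20;print(uv,k.sum(),u[k].mean(),v[k].mean(),ray("wrist",(u[k].mean(),v[k].mean()),84))
x,y=int(u[k].mean()),int(v[k].mean())
A=cv2.resize(im[y-140:y+60,x-100:x+50],(450,600),interpolation=cv2.INTER_CUBIC);rr=rectify(im,cal,604.8,-157.9,80,14,350/28)
B=np.zeros((600,350,3),np.uint8);B[:350]=rr;cv2.imwrite("pics/w13b.png",np.hstack([A,B]))
E
```

```text
22.3 [ 598.  -157.6  189.9] 100.55 (np.float64(177.47), np.float64(6.8)) 59.6 F tool 0.8 -0.0 -0.4 [-0.01  0.01  0.01]
[(np.float64(100.15), np.float64(103.7)), (np.float64(100.08), np.float64(95.9)), (np.float64(99.99), np.float64(87.9)), (np.float64(100.14), np.float64(79.8)), (np.float64(100.04), np.float64(71.5))]
[(np.float64(-79.75), np.float64(67.7)), (np.float64(-79.96), np.float64(78.9)), (np.float64(-79.86), np.float64(90.4))]
lever 0.94 [(np.float64(110.54), np.float64(130.3)), (np.float64(110.47), np.float64(119.6)), (np.float64(110.38), np.float64(108.7)), (np.float64(110.49), np.float64(97.5)), (np.float64(110.38), np.float64(86.1)), (np.float64(110.24), np.float64(74.3)), (np.float64(110.03), np.float64(62.3)), (np.float64(110.6), np.float64(50.1)), (np.float64(112.16), np.float64(37.6)), (np.float64(115.37), np.float64(24.9))]
[265.65408279 197.03838551] 35 265.8857142857143 196.88571428571427 [ 604.94996199 -157.74919621   84.        ]
```

>>> {"name": "servo_tool", "arguments": {
  "rows": [
    [60,[-1.6,6.2,20],[0,0,0.4]],
    [60,[0,0,40],[0,0,0]],
    [60,[0,0,40],[0,0,0]],
    [60,[0,0,10],[0,0,0]],
    [60,[0,0,10.5],[0,0,0]],
    [60,[0,0,0],[0,0,0]],
    [60,[0,0,0],[0,0,0]]
  ],
  "force": 60
}}

```text
clock: 23.38
eef_pos: [605.7, -158.6, 70.9]
tcp_rot: [3.14, 0.001, 1.749]
contact_force: [0.4, 0.9, 1.2]
opening: 0.703
```

>>> {"name": "servo_tool", "arguments": {
  "rows": [
    [45,[0,0,0],[0,0,0]],
    [38,[0,0,0],[0,0,0]],
    [30,[0,0,0],[0,0,0]],
    [30,[0,0,0],[0,0,0]],
    [30,[0,0,0],[0,0,0]],
    [30,[0,0,0],[0,0,0]]
  ]
}}

```text
clock: 24.12
eef_pos: [604.8, -158.6, 70.7]
tcp_rot: [3.142, 0.0, 1.749]
contact_force: [-3.5, 0.5, 7.1]
opening: 0.398
```

>>> {"name": "servo_tool", "arguments": {
  "rows": [
    [30,[0,0,0],[0,0,3]],
    [30,[0,0,-3],[0,0,0]],
    [30,[0,0,-5],[0,0,0]],
    [30,[0,0,-8],[0,0,0]],
    [30,[0,0,-10],[0,0,0]],
    [30,[0,0,-20],[0,0,0]],
    [30,[0,0,-40],[0,0,0]],
    [30,[0,0,-30],[0,0,0]]
  ]
}}

```text
clock: 25.12
eef_pos: [605.4, -158.5, 188.7]
tcp_rot: [3.14, 0.001, 1.696]
contact_force: [1.5, -1.0, -2.6]
opening: 0.398
```

```bash
python3 st.py; python3 kl.py; python3 lv.py; python3 - <<'E'
from ang import *
s=sense();y=s['tcp_rot'][2];f=lambda D:(D[0]*np.cos(y)+D[1]*np.sin(y),D[0]*np.sin(y)-D[1]*np.cos(y))
print(f(np.array([528.5,325.3])-s['eef_pos'][:2]))
E
```

```text
25.125 [ 605.4 -158.5  188.7] 97.19 (np.float64(-43.96), np.float64(0.9)) 34.0 F tool -1.1 1.4 -2.6 [-0.01  0.02  0.03]
[(np.float64(95.24), np.float64(127.5)), (np.float64(95.12), np.float64(120.0)), (np.float64(95.16), np.float64(112.5)), (np.float64(95.01), np.float64(104.8)), (np.float64(94.83), np.float64(97.0)), (np.float64(94.62), np.float64(89.1)), (np.float64(94.36), np.float64(81.0)), (np.float64(94.33), np.float64(72.7)), (np.float64(93.96), np.float64(64.3))]
lever 0.73 [(np.float64(110.87), np.float64(130.1)), (np.float64(111.06), np.float64(119.5)), (np.float64(111.1), np.float64(108.6)), (np.float64(110.95), np.float64(97.3)), (np.float64(111.23), np.float64(86.0)), (np.float64(110.76), np.float64(74.1)), (np.float64(110.78), np.float64(62.0)), (np.float64(111.66), np.float64(49.9)), (np.float64(113.17), np.float64(37.5)), (np.float64(nan), np.float64(nan)), (np.float64(150.9), np.float64(17.7)), (np.float64(-143.39), np.float64(5.7))]
(np.float64(489.94730348636205), np.float64(-16.45842095230975))lv.py:4: RuntimeWarning: Mean of empty slice.
  v,u=np.nonzero(d["mask"]);print("lever",d["conf"],[an(ray("wrist",(u[v==k].mean(),k),63)) for k in range(v.min()+8,min(v.max()-10,300),16)])
  ret = ret.dtype.type(ret / rcount)
```

>>> {"name": "servo_tool", "arguments": {
  "rows": [
    [30,[61.2,-2,0],[0,0,0]],
    [30,[61.2,-2,0],[0,0,0]],
    [30,[61.2,-2,0],[0,0,0]],
    [30,[61.2,-2,0],[0,0,0]],
    [30,[61.2,-2,0],[0,0,0]],
    [30,[61.2,-2,0],[0,0,0]],
    [30,[61.2,-2,0],[0,0,0]],
    [30,[61.2,-2,0],[0,0,0]]
  ]
}}

```text
clock: 26.28
eef_pos: [526.5, 326.9, 184.5]
tcp_rot: [-3.14, 0.001, 1.696]
contact_force: [0.6, -0.5, -3.1]
opening: 0.399
```

>>> {"name": "servo_tool", "arguments": {
  "rows": [
    [30,[0,0,0],[0,0,-9.7]],
    [30,[0,0,0],[0,0,-9.7]],
    [30,[0,0,0],[0,0,-9.7]],
    [30,[0,0,0],[0,0,-9.7]],
    [30,[0,0,0],[0,0,-9.7]],
    [30,[0,0,0],[0,0,-9.7]],
    [30,[0,0,0],[0,0,-9.7]],
    [30,[0,0,0],[0,0,-9.6]]
  ]
}}

```text
clock: 27.28
eef_pos: [527.0, 324.9, 184.3]
tcp_rot: [-3.14, -0.002, 3.054]
contact_force: [0.8, 0.6, -1.8]
opening: 0.397
```

```bash
python3 st.py; python3 - <<'E'
from ang import *
s=sense();y=s['tcp_rot'][2];f=lambda D:(D[0]*np.cos(y)+D[1]*np.sin(y),D[0]*np.sin(y)-D[1]*np.cos(y))
print(f(np.array([528.5,325.3])-s['eef_pos'][:2]))
E
```

```text
27.275 [527.  324.9 184.3] 175.01 (np.float64(99.16), np.float64(489.0)) 33.9 F tool -0.7 0.7 -1.8 [ 0.01 -0.01 -0.01]
(np.float64(-1.5055364125688575), np.float64(0.5750973831676183))
```

>>> {"name": "servo_tool", "arguments": {
  "rows": [
    [30,[-1.5,0.6,50],[0,0,0]],
    [30,[0,0,50],[0,0,0]],
    [30,[0,0,40],[0,0,0]],
    [30,[0,0,20],[0,0,0]],
    [30,[0,0,10],[0,0,0]],
    [30,[0,0,3],[0,0,0]],
    [30,[0,0,0],[0,0,0]],
    [30,[0,0,0],[0,0,0]]
  ]
}}

```text
clock: 28.28
eef_pos: [530.0, 326.2, 13.9]
tcp_rot: [3.14, 0.001, 3.049]
contact_force: [0.2, -0.3, -1.9]
opening: 0.398
```

>>> {"name": "servo_tool", "arguments": {
  "rows": [
    [30,[0,0,2],[0,0,0]],
    [30,[0,0,1.5],[0,0,0]],
    [30,[0,0,0],[0,0,0]]
  ]
}}

```text
clock: 28.65
eef_pos: [529.2, 325.8, 9.2]
tcp_rot: [-3.141, -0.0, 3.049]
contact_force: [-0.1, -0.3, -2.1]
opening: 0.394
```

>>> {"name": "servo_tool", "arguments": {
  "rows": [
    [30,[0,0,1.2],[0,0,0]],
    [30,[0,0,0.8],[0,0,0]],
    [30,[0,0,0],[0,0,0]]
  ]
}}

```text
clock: 29.02
eef_pos: [529.4, 325.8, 7.8]
tcp_rot: [-3.142, -0.0, 3.049]
contact_force: [-1.6, -0.9, 4.6]
opening: 0.396
```

Touching the floor (the reading changed by about 7 N). I'll release and rise, then go back over the foot to check it.

>>> {"name": "servo_tool", "arguments": {
  "rows": [
    [45,[0,0,0],[0,0,0]],
    [60,[0,0,0],[0,0,0]],
    [60,[0,0,0],[0,0,0]],
    [60,[0,0,-20],[0,0,0]],
    [60,[0,0,-50],[0,0,0]],
    [85,[0,0,-60],[0,0,0]],
    [85,[0,0,-60],[0,0,0]],
    [85,[0,0,0],[0,0,0]]
  ]
}}

```text
clock: 30.02
eef_pos: [532.2, 327.6, 204.4]
tcp_rot: [3.135, 0.009, 3.049]
contact_force: [-0.4, -0.2, -0.5]
opening: 0.993
```

```bash
python3 st.py; python3 - <<'E'
from ang import *
im=grab_frame("wrist");cv2.imwrite("pics/w14.png",im)
hsv=cv2.cvtColor(im,cv2.COLOR_BGR2HSV)
m=((hsv[...,0]>4)&(hsv[...,0]<20)&(hsv[...,1]>150)&(hsv[...,2]>90)).astype(np.uint8);n,l,st,ce=cv2.connectedComponentsWithStats(m)
p=[(st[i,4],ray("wrist",ce[i],13)) for i in range(1,n) if st[i,4]>200];print(p)
s=sense();y=s['tcp_rot'][2];f=lambda D:(D[0]*np.cos(y)+D[1]*np.sin(y),D[0]*np.sin(y)-D[1]*np.cos(y))
print(f(np.array([595,-155])-s['eef_pos'][:2]))
E
```

```text
30.025 [532.2 327.6 204.4] 174.68 (np.float64(98.51), np.float64(490.9)) 84.8 F tool 0.4 -0.2 -0.5 [-0.03 -0.02  0.03]
[(np.int32(474), array([609.55029707, 316.3907596 ,  13.        ]))]
(np.float64(-108.6383993241588), np.float64(-473.61947738093636))
```

>>> {"name": "servo_tool", "arguments": {
  "rows": [
    [85,[-13.6,-59.2,0],[0,0,0]],
    [85,[-13.6,-59.2,0],[0,0,0]],
    [85,[-13.6,-59.2,0],[0,0,0]],
    [85,[-13.6,-59.2,0],[0,0,0]],
    [85,[-13.6,-59.2,0],[0,0,0]],
    [85,[-13.6,-59.2,0],[0,0,0]],
    [85,[-13.6,-59.2,0],[0,0,0]],
    [85,[-13.6,-59.2,0],[0,0,0]]
  ]
}}

```text
clock: 31.08
eef_pos: [592.9, -157.6, 196.4]
tcp_rot: [3.141, -0.002, 3.049]
contact_force: [0.9, 0.5, 0.5]
opening: 0.997
```

>>> {"name": "servo_tool", "arguments": {
  "rows": [
    [85,[0,0,0],[0,0,10]],
    [85,[0,0,0],[0,0,10]],
    [85,[0,0,0],[0,0,10]],
    [85,[0,0,0],[0,0,10]],
    [85,[0,0,0],[0,0,10]],
    [85,[0,0,0],[0,0,10]],
    [85,[0,0,0],[0,0,10]],
    [85,[0,0,0],[0,0,0]]
  ]
}}

```text
clock: 32.08
eef_pos: [593.0, -155.6, 196.4]
tcp_rot: [-3.14, -0.001, 1.828]
contact_force: [-0.5, -1.0, -0.2]
opening: 0.992
```

```bash
python3 st.py; python3 - <<'E'
from ang import *
t=grab_frame("top");w14=cv2.imread("pics/w14.png")
cal=get_calibration("wrist");im=grab_frame("wrist");cv2.imwrite("pics/w15.png",im)
rr=rectify(im,cal,604.8,-157.9,84,15,400/30)
lev=rectify(im,cal,575,-110,62,75,400/150)
key=cv2.resize(w14,(400,200),interpolation=cv2.INTER_AREA);tt=cv2.resize(t[95:320,130:430],(400,200))
cv2.imwrite("pics/fin.png",np.vstack([np.hstack([rr,lev]),np.hstack([key,tt])]))
E
python3 lv.py
```

```text
32.075 [ 593.  -155.6  196.4] 104.75 (np.float64(169.0), np.float64(12.0)) 84.7 F tool -0.8 -0.7 -0.2 [ 0.03 -0.03 -0.01]
lever 0.93 [(np.float64(110.39), np.float64(129.8)), (np.float64(110.37), np.float64(118.9)), (np.float64(110.35), np.float64(107.7)), (np.float64(110.33), np.float64(96.3)), (np.float64(110.56), np.float64(84.6)), (np.float64(109.94), np.float64(72.6)), (np.float64(110.56), np.float64(60.3)), (np.float64(109.61), np.float64(47.7)), (np.float64(109.92), np.float64(34.8)), (np.float64(108.43), np.float64(21.5)), (np.float64(110.46), np.float64(8.0)), (np.float64(-61.79), np.float64(6.1))]
```

View pics/fin.png

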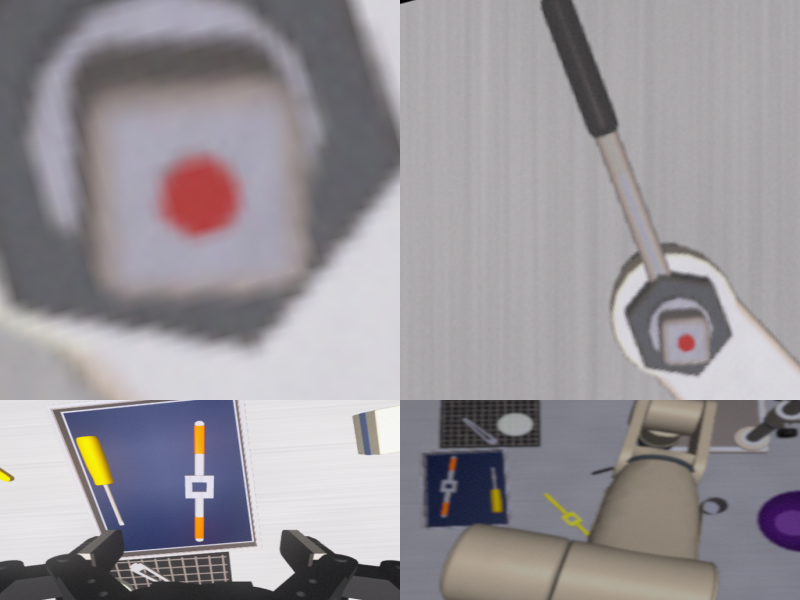

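```bash
python3 -c "
from rig import *
print(sign_off())"
```

```text
the job is handed in; nothing more can be done
None
```

I took the orange-sleeved key from the tray, seated it on the spindle head, and squeezed the lever and the key arm together with up to 50 N. Then I laid the key back flat in the tray and handed the job in at about 32 s.

- **Nut:** the lever went from 133.9° to 110.4°. The last close view puts the spindle square at about 94.5–95°. That makes the lever gap about 15.5–16° against the 15.5° expected at the dead stop, so the nut is tight within measuring error.
- **Spindle:** it turned about 8° clockwise, from roughly 102.5–103°, as the key's slack was taken up. That is inside the 15° limit but not zero.
- **Key:** it lies flat in the tray beside the screwdriver. I moved nothing else that I could see in the last pictures, though the arm hid part of the top view.
- **What disagreed:** the fingers kept closing without a clear stall. Under full squeeze the lever and key came within about 5°, more than the key's slack should allow, and sprang back to about 10° on release. I put this down to give in the contact under load; there was no direct reading of the nut's angle.

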